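# Clip the test plate and hold it square to the measuring lens

## Task

Take the sprung clamp off its parking rail and clip it over the top edge of the test plate and the angle plate behind it, so that it pinches the two together, and let go of it. Then turn the round stage by its upright finger posts, not by pushing the plates, until the test plate squarely faces the lens. Finish still gripping a post, holding the stage still in that position; leave the other things on the bench where they are.

Things in the scene. Friction and masses are not known exactly. Their poses are not given: they have to be found in the camera images.
- clamp_handles (a point): Sprung clamp (steel, 80 g, 84 mm tall, 18 mm wide), parked astride the rail bar, jaws down, handles up in a V. Point midway between the handles, 12 mm below their tops, 28 mm above the hinge pin. x along the pin; y the way the handles are squeezed and the jaws open; z up. Squeezing (6 to 12 N; 20 to 30 N is safe) takes the handle tops from 48 mm over all to 23 mm, at a stop. Both sides alike.
- clamp_jaws (a point): On the clamp: point midway between its two rubber jaw pads, half-way up them, 64 mm below the point between the handles. Pads 14 mm tall, 18 mm wide; the jaws' lower ends are 7 mm below this point. Pads 13 mm apart on the rail, 30 mm with the handles squeezed to the stop; let go, the spring shuts them. Axes as for the handles.
- rail: Parking rail, fixed: a grey foot 130 x 75 x 12 mm with an upright aluminium bar 13 mm thick, 110 mm long, its top 70 mm above the table. Origin under its centre on the table; x along the bar, y across its thickness.
- test_plate_mid (a point): Test plate, aluminium with five holes, 5 mm thick (x), 68 mm wide (y), 42 mm tall (z), 100 g, standing loose in the groove of the angle plate's ledge. This point is its centre. Its +x face is the one that must face the lens (away from the angle plate).
- angle_plate: Dark steel angle plate bolted near the stage's centre. Origin: front face of its upright, mid-width, level with the stage's top. x out of the front face (as the stage's x), y along its width, z up. Upright: x -8 to 0 mm, 80 mm wide, 50 mm tall; test plate in front, x 0 to 6.5 mm at most, top at z = 48; the ledge's lip is 12 mm high. Both together 13 to 15 mm thick, centred at about x = -1.5 mm.
- stage: Round steel stage, 236 mm across, turning freely (7 rad either way from its start) about its vertical axis on the instrument; drag about 0.06 N m. Origin on the axis, 50 mm above the table; its top is 75 mm above the table. Its x axis is the way the test plate faces. A small vee block with pin and a setting disc, up to 30 mm high, are bolted on behind the angle plate.
- post_a: Finger post on the stage: an upright round grip 18 mm in diameter and 36 mm tall in black plastic on a thinner steel shank. Origin on its axis at the stage's top (75 mm above the table); the grip spans 36 to 72 mm above that, its middle 55 mm above. 102 mm from the stage's axis, on the stage's +y side.
- post_b: Finger post like post_a, 102 mm from the stage's axis on the stage's -x side (behind the angle plate).
- post_c: Finger post like post_a, 102 mm from the stage's axis on the stage's -y side.
- lens_front (a point): Centre of the front glass of the measuring lens: a level black tube, 66 mm across at its front, 100 mm above the table, 165 mm from the stage's axis; the column that carries it is 177 mm high. It looks along this frame's -y, straight at the stage's axis: the test plate faces it squarely when the stage's x axis points along this frame's +y.
- instrument: Grey cast base of the measuring instrument, 250 x 540 x 44 mm, fixed. Origin on the table under the stage's axis; the column and lens stand on its +y side.
- ring_gauge_mid (a point): Bystander: steel ring 52 mm across, 18 mm high. Centre of it.
- plug_gauge: Bystander: plug gauge lying on the bench, 110 mm long, 16 mm thick. Origin under its middle.
- micrometer: Bystander: micrometer lying on the bench, about 110 mm long. Origin in its frame, at the bench.
- lens_cap: Bystander: black cap 50 mm across, 10 mm high, lying on the instrument's base. Origin under its centre.
- straightedge: Bystander: steel bar 18 x 150 x 20 mm on the bench.

How it is judged:
By the outcome, as a careful person would: the job done as asked, in the order asked, and still so for the second after the job is handed in, while the arm keeps its last pose, push and grip.
It also fails if it takes over 67 s, if anything falls off the work surface, if the arm or the gripper's body presses on something with over 40 N, if the wrist force passes 120 N, or if a joint passes its speed limit or range.

## Robot

A 6-joint arm with a two-finger parallel gripper is mounted at the origin on the work surface. World frame = base frame: x ahead of the robot, y to its left, z up, the work surface at z = 0. Lengths are in m, angles in rad, forces in N, time in s.
With the tool pointing down it reaches from about 0.425 to 0.95 m from the base axis. Payload 3.5 kg.
Tool frame: the origin (TCP) lies at the very end of the fingers, on their centre line; the grasp point (between the pads) lies ctrl.grip_point_offset behind it (ctrl.grip_point_offset is the distance from the TCP to the grasp point, in m); z points along the fingers, y is the direction in which the jaws open and shut (so a half turn about z gives the same grasp; the last joint's range is limited). The gripper opens to 85 mm and grips with 20 to 120 N. Pads are 22 mm wide; open, the fingers measure 114 mm over their backs; the gripper's body (76 mm by 85 mm) begins 54 mm behind the grasp point. The pads swing forward as they close: fully open they stand 13 mm farther back than shut.
Start: joints at [-1.461, 0.286, 1.577, -0, 1.279, -0.15], TCP at [0.173, -0.652, 0.231] pointing down, gripper open.
Joint ranges: [-2.77, 2.77], [-0.9, 2.22], [0.21, 2.48], [-1.53, 4.67], [0.24, 2.81], [-2.84, 2.84]. Speed limits (rad/s): [2.79, 2.79, 3.14, 3.14, 3.14, 3.14].

## Interface

Orientations are given as a unit quaternion [x, y, z, w].
In Python, from plant import ctrl gives the robot as it stands.
- The arm moves only by the tool servo_tool, never from a script. Its argument "increments" is a list of rows, each a list of 5 numbers: the opening, from 0 (shut) to 1 (fully open), then the shift along the world's x, y, z in units of 40 mm (1.0 is 40 mm), then the turn about the world's z in units of 5 degrees (1.0 is 5 degrees). A call has exactly 10 rows; each row is the pose to reach, as a shift and turn from the pose measured when the call began; what a row does not reach only later rows make up. A row lasts 1/12 s, in which the tool goes at most 41.7 mm and 7.16 degrees, less where a joint would pass 70% of its speed; a pose out of reach is approached as far as the arm can. A call with a gripper value outside its range is refused whole. The fingers move at their own pace and stop on an object; "grip_force" is the grip in N (left out, the last holds). Time passes only in rows, so rows that repeat a pose let the fingers close, or fill a call up. It gives the time, the measured TCP pose, the force and the opening at its end, in the units of the state.
- ctrl.get_state(): the state, without advancing time (a new reading comes with each control period).
- ctrl.read_camera(name): name is "side" or "top" or "wrist"; returns a dict with "frame" (420x560x3 uint8, red, green, blue), "K" (3x3 intrinsics, pixels), "extrinsics" (4x4, takes a point from camera to world coordinates). Camera axes: x right, y down, z forward; pixel columns grow to the right and rows downward; lengths in m; the calibration is good to about 2 mm. A picture is of the moment at which its call begins. There is no depth.
- ctrl.sign_off(): hands the job in, once; it reports no verdict.
Trained networks look in a picture, given as the dict that the camera call returned (one of the last four; its "shot" number tells which), for a name from the list of things; names that differ only in an ending like _2 or _b are one class to them, and where a whole thing is asked for, a point or a joint stands for the part that bears it (a point fixed in the world has none). Each returns a list of dicts, best first, with "conf" (0 to 1); they miss things now and then, are a little off and sometimes report something else, mostly with a low value. They report only what shows in the picture. A call takes as long as a camera call.
- ctrl.masks_of(picture, query): "region" (420x560 bool, what is visible of it) and "extent" ([left, top, right, bottom] in pixels, round what is visible of it).
- ctrl.landmark_of(picture, query): "centre" ([row, column] in pixels: a listed point, or the origin of a listed thing).
The state is a dict: "time": time; "qpos": joint angles; "dq": joint speeds; "joint_efforts": joint torques, N m; "eef_pos": TCP position; "tcp_rot": TCP orientation; "contact_force": force on the tool from outside, world axes, zero at the start; "wrist_torque": the same for the moment, N m; "opening": opening from 0.0 (shut) to 1.0 (fully open).
Only numpy, scipy, OpenCV 4.12 (cv2) and the standard library are available. Lean on these libraries where they do the work, as an engineer would, in place of code of your own. Each camera call takes 0.05 s, during which the arm holds its last target. There are 200 camera calls.

## Working session

There is one attempt and no reset: what is moved stays moved. The work goes in short steps, Python scripts to look and compute and a tool call to move; the robot and the scene stay as the last step left them, time stands still between calls to the robot, and variables do not carry over. Pictures are saved under pics/ and viewed, about 8 in all and at most 12, crops included, and the job is handed in when it is done.

Besides the shell and the picture viewer there is one more tool, called after "Call:" as name(argument=value, ...), one argument or row to a line, values as JSON. servo_tool: Moves the arm, as the interface text tells. Its arguments: {"type":"object","properties":{"increments":{"type":"array"},"grip_force":{"type":"number"}},"required":["increments"]}

```bash
mkdir -p pics; ls; cat > h.py <<'E'
import numpy as np, cv2
from plant import ctrl
NAMES="clamp_handles clamp_jaws rail test_plate_mid angle_plate stage post_a lens_front instrument ring_gauge_mid plug_gauge micrometer lens_cap straightedge".split()
def ray(p,rc):
    E=np.array(p["extrinsics"]);d=np.linalg.inv(p["K"])@[rc[1],rc[0],1.]
    return E[:3,3],E[:3,:3]@d
def at_z(p,rc,z):
    o,d=ray(p,rc);return o+d*(z-o[2])/d[2]
def tri(obs):
    A=np.zeros((3,3));b=np.zeros(3)
    for p,rc in obs:
        o,d=ray(p,rc);d=d/np.linalg.norm(d);M=np.eye(3)-np.outer(d,d);A+=M;b+=M@o
    return np.linalg.solve(A,b)
def proj(p,X):
    E=np.linalg.inv(p["extrinsics"]);c=E[:3,:3]@X+E[:3,3];u=np.array(p["K"])@c;return u[:2]/u[2]
def save(p,name):
    cv2.imwrite(f"pics/{name}.png",cv2.cvtColor(p["frame"],cv2.COLOR_RGB2BGR))
E
python3 - <<'E'
from h import *
np.set_printoptions(precision=3,suppress=True)
P={n:ctrl.read_camera(n) for n in("top","side","wrist")}
im=np.hstack([cv2.resize(P[n]["frame"],(560,420)) for n in("top","side")])
for n in P: save(P[n],n+"0")
for n in NAMES:
    o={}
    for c in("top","side"):
        r=ctrl.landmark_of(P[c],n); o[c]=[(np.array(x["centre"]).round(1).tolist(),round(x["conf"],2)) for x in r[:4]]
    print(n,o)
    if o["top"] and o["side"]: print("   tri",tri([(P[c],o[c][0][0]) for c in o]))
print(ctrl.grip_point_offset); s=ctrl.get_state();print(s)
for c in P: print(c,np.array(P[c]["extrinsics"]))
E
```

```text
pics
clamp_handles {'top': [([219.6, 386.0], 0.64)], 'side': [([169.2, 322.7], 0.47)]}
   tri [ 0.548 -0.358  0.109]
clamp_jaws {'top': [([224.0, 380.5], 0.55)], 'side': [([183.9, 322.8], 0.64)]}
   tri [ 0.545 -0.356  0.056]
rail {'top': [([225.8, 376.1], 0.85), ([223.0, 435.5], 0.62)], 'side': [([197.4, 317.9], 0.82), ([273.1, 212.7], 0.73), ([230.0, 374.1], 0.67)]}
   tri [ 0.555 -0.355 -0.   ]
test_plate_mid {'top': [([209.2, 228.2], 0.63)], 'side': [([232.6, 257.4], 0.84), ([188.9, 280.5], 0.52)]}
   tri [0.549 0.035 0.109]
angle_plate {'top': [([210.4, 231.6], 0.78), ([209.3, 231.2], 0.29)], 'side': [([240.2, 256.0], 0.84)]}
   tri [0.555 0.031 0.079]
stage {'top': [([214.0, 230.0], 0.97), ([224.1, 381.2], 0.36)], 'side': [([248.9, 251.6], 0.82)]}
   tri [0.556 0.04  0.054]
post_a {'top': [([172.1, 239.2], 0.56), ([215.6, 267.0], 0.51), ([195.4, 189.5], 0.5)], 'side': [([227.2, 279.0], 0.69), ([227.6, 227.5], 0.62), ([259.9, 225.2], 0.56)]}
   tri [ 0.577 -0.004  0.122]
lens_front {'top': [([199.8, 163.3], 0.79)], 'side': [([272.4, 212.5], 0.89)]}
   tri [0.565 0.203 0.098]
ins
[... 839 characters left out ...]
01]), 'joint_efforts': array([  0.001, -40.594, -29.293,  -0.   ,   0.001,   0.   ]), 'eef_pos': array([ 0.173, -0.652,  0.231]), 'tcp_rot': array([ 0.992,  0.13 ,  0.   , -0.   ]), 'contact_force': array([ 0.818,  0.422, -0.519]), 'wrist_torque': array([ 0.015,  0.026, -0.049]), 'opening': 0.999905376959953}
top [[ 0.065 -0.974  0.215  0.316]
 [-0.998 -0.064  0.014 -0.111]
 [ 0.    -0.216 -0.976  1.196]
 [ 0.     0.     0.     1.   ]]
side [[-0.868 -0.277  0.413  0.074]
 [-0.497  0.482 -0.721  0.757]
 [ 0.001 -0.831 -0.556  0.759]
 [ 0.     0.     0.     1.   ]]
wrist [[ 0.257 -0.924 -0.282  0.247]
 [-0.966 -0.247 -0.072 -0.634]
 [-0.003  0.291 -0.957  0.373]
 [ 0.     0.     0.     1.   ]]
```

```bash
python3 - <<'E'
import cv2,numpy as np
t=cv2.imread("pics/top0.png")[110:340,110:470];s=cv2.imread("pics/side0.png")[130:340,170:420]
t=cv2.resize(t,(800,511),interpolation=cv2.INTER_CUBIC);cv2.imwrite("pics/t1.png",t)
cv2.imwrite("pics/s1.png",cv2.resize(s,None,fx=2.85,fy=2.85,interpolation=cv2.INTER_CUBIC))
E
```

```text
(no output)
```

View pics/t1.png

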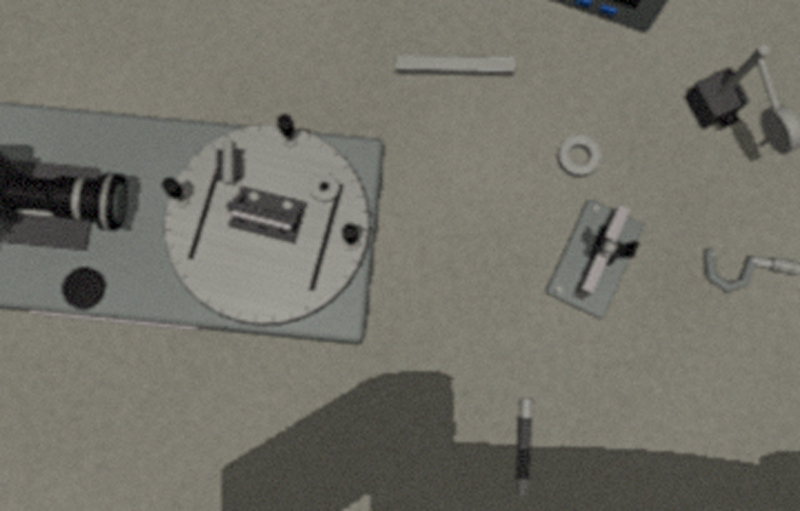

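View pics/s1.png

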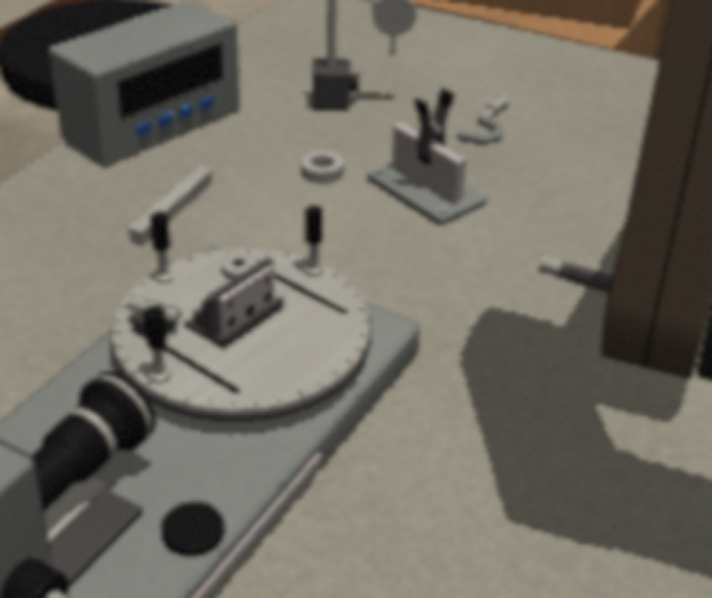

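The pictures show the clamp astride the rail at crop (610,245), with the bar running about -23° in world. The plate faces about -x (roughly 164°), post b is at the top (285,125), c is at the left by the lens and a is at the right. The stage therefore needs about -74°. I'm moving over the clamp now.

Call:
servo_tool(
  increments=[
    [1,0.9,0.7,0,-1],
    [1,1.9,1.4,0,-2],
    [1,2.8,2.1,0,-3],
    [1,3.7,2.9,0,-4],
    [1,4.6,3.6,0,-5],
    [1,5.6,4.3,0,-6],
    [1,6.5,5.0,0,-7],
    [1,7.4,5.8,0,-7.6],
    [1,8.3,6.5,0,-7.6],
    [1,9.2,7.2,0,-7.6],
  ],
  grip_force=25,
)

```text
time: 2.38
eef_pos: [0.503, -0.3943, 0.2316]
tcp_rot: [0.98, -0.2, 0.0, 0.0]
contact_force: [-0.0, -0.5, 0.6]
opening: 1.0
```

```bash
cat >m1.py <<'E'
from h import *
np.set_printoptions(precision=4,suppress=True)
s=ctrl.get_state();print(s["time"],s["eef_pos"],s["qpos"],s["dq"],s["contact_force"])
p=ctrl.read_camera("wrist");t=ctrl.read_camera("top");sd=ctrl.read_camera("side");save(p,"w1");save(t,"tb");save(sd,"sb")
for n in("clamp_handles","clamp_jaws","rail"):
    ob=[]
    for q in(p,t,sd):
        r=ctrl.landmark_of(q,n)
        if r: ob.append((q,r[0]["centre"])); print(n,r[0]["centre"],r[0]["conf"])
    print("tri",tri(ob))
    z={"clamp_handles":.115,"clamp_jaws":.051,"rail":0}[n]
    print([at_z(*o,z) for o in ob])
E
python3 m1.py
```

```text
2.3833 [ 0.503  -0.3943  0.2316] [-0.8234  0.208   1.6701 -0.      1.2629  1.151 ] [ 0.7942  0.2279 -0.2668 -0.001   0.0302  0.7848] [-0.0311 -0.4697  0.5593]
clamp_handles [169.2, 212.5] 0.88
clamp_handles [220.4, 386.2] 0.62
clamp_handles [168.5, 323.1] 0.5
tri [ 0.5472 -0.3581  0.1107]
[array([ 0.5495, -0.3588,  0.115 ]), array([ 0.5465, -0.3565,  0.115 ]), array([ 0.5421, -0.3521,  0.115 ])]
clamp_jaws [156.5, 224.3] 0.56
clamp_jaws [218.6, 384.7] 0.69
clamp_jaws [184.5, 322.8] 0.49
tri [ 0.5527 -0.3626  0.0532]
[array([ 0.5502, -0.3577,  0.051 ]), array([ 0.5647, -0.3671,  0.051 ]), array([ 0.5429, -0.3606,  0.051 ])]
rail [145.7, 230.6] 0.79
rail [228.2, 375.8] 0.57
rail [195.6, 319.0] 0.89
tri [ 0.5513 -0.3568  0.0045]
[array([ 0.5542, -0.3581,  0.    ]), array([ 0.5475, -0.3547,  0.    ]), array([ 0.5567, -0.3671,  0.    ])]
```

View pics/w1.png

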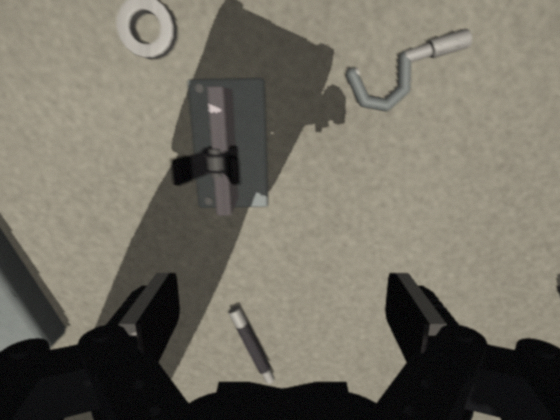

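```bash
python3 - <<'E'
from h import *
np.set_printoptions(precision=4,suppress=True)
s=ctrl.get_state();print(s["time"],s["eef_pos"],s["tcp_rot"])
p=ctrl.read_camera("wrist");save(p,"w2")
r=ctrl.masks_of(p,"clamp_handles")[0]; print(r["conf"],r["extent"])
ys,xs=np.nonzero(r["region"]);c=cv2.minAreaRect(np.c_[xs,ys].astype(np.float32));print(c)
B=cv2.boxPoints(c);print(B);print([at_z(p,(b[1],b[0]),.12) for b in B])
r=ctrl.masks_of(p,"rail")[0]; print(r["conf"],r["extent"])
ys,xs=np.nonzero(r["region"]);c=cv2.minAreaRect(np.c_[xs,ys].astype(np.float32))
B=cv2.boxPoints(c);W=[at_z(p,(b[1],b[0]),.012)[:2] for b in B];print(B,W)
for i in range(4):
  d=W[(i+1)%4]-W[i];print(np.linalg.norm(d),np.degrees(np.arctan2(d[1],d[0])))
L=ctrl.landmark_of(p,"clamp_handles")[0];print(L,at_z(p,L["centre"],.113))
im=cv2.cvtColor(p["frame"],cv2.COLOR_RGB2BGR)[60:260,100:340];cv2.imwrite("pics/w2c.png",cv2.resize(im,None,fx=3,fy=3,interpolation=cv2.INTER_CUBIC))
E
```

```text
2.9833 [ 0.5008 -0.3967  0.2314] [ 0.9796 -0.2012 -0.      0.    ]
0.7 [170.2, 145.5, 237.7, 185.4]
((202.31509399414062, 165.24717712402344), (38.22475814819336, 68.28331756591797), 87.51044464111328)
[[167.3755 147.6358]
 [235.5943 144.6698]
 [237.2547 182.8585]
 [169.0358 185.8245]]
[array([ 0.5744, -0.34  ,  0.12  ]), array([ 0.5572, -0.3856,  0.12  ]), array([ 0.5316, -0.3748,  0.12  ]), array([ 0.5494, -0.3277,  0.12  ])]
0.78 [187.7, 79.3, 271.9, 216.4]
[[185.3869  78.1244]
 [263.3055  74.414 ]
 [269.8914 212.7195]
 [191.9729 216.4299]] [array([ 0.6277, -0.3506]), array([ 0.6013, -0.4208]), array([ 0.4719, -0.3707]), array([ 0.501 , -0.2919])]
0.07497352219685259 -110.64535526781523
0.13879051669890516 158.84004972233083
0.08396491414608791 69.6842364274215
0.13964361823545615 -24.849168633546007
{'centre': [171.1, 208.1], 'conf': 0.87} [ 0.5473 -0.3572  0.113 ]
```

View pics/w2c.png

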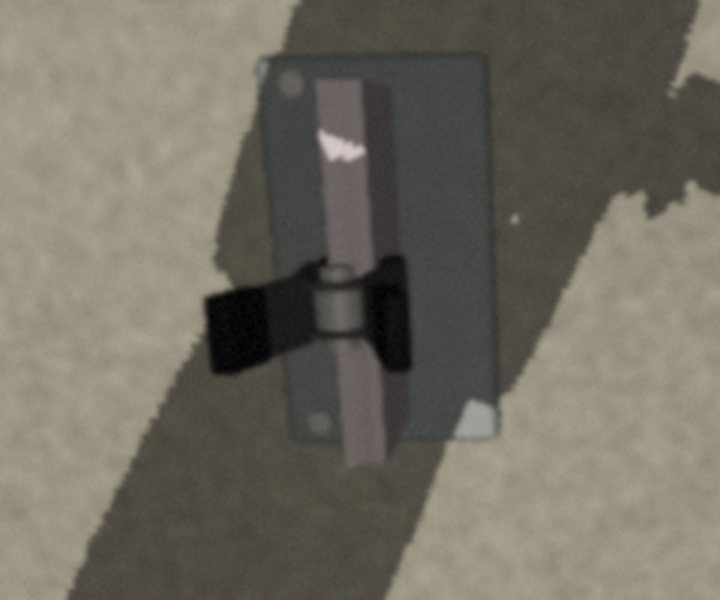

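```bash
python3 - <<'E'
from h import *
np.set_printoptions(precision=4,suppress=True)
p=ctrl.read_camera("wrist")
f=lambda x,y,z:at_z(p,(60+y/3,100+x/3),z)
def seg(a,b,n):
    d=b-a;print(n,a[:2],b[:2],"mid",((a+b)/2)[:2],"len",np.linalg.norm(d),"ang",np.degrees(np.arctan2(d[1],d[0])))
seg(f(338,80,.07),f(365,465,.07),"bar")
seg(f(316,80,.07),f(345,465,.07),"barL")
for z in(.12,.125,.13): seg(f(210,336,z),f(408,313,z),"hand%.3f"%z)
seg(f(205,297,.125),f(215,375,.125),"Ledge")
seg(f(338,270,.085),f(338,330,.085),"pin")
seg(f(262,55,.012),f(485,55,.012),"foot")
seg(f(262,55,.012),f(290,440,.012),"foot")
E
```

```text
bar [ 0.6046 -0.3795] [ 0.5033 -0.3383] mid [ 0.5539 -0.3589] len 0.10940012773536177 ang 157.85435441293433
barL [ 0.6069 -0.374 ] [ 0.5056 -0.3327] mid [ 0.5563 -0.3534] len 0.10940166779438719 ang 157.82303757566072
hand0.120 [ 0.5587 -0.3326] [ 0.5449 -0.3792] mid [ 0.5518 -0.3559] len 0.048554166147372235 ang -106.4800695161863
hand0.125 [ 0.5589 -0.3345] [ 0.5454 -0.3801] mid [ 0.5521 -0.3573] len 0.047600970881703474 ang -106.48006951618633
hand0.130 [ 0.5591 -0.3363] [ 0.5459 -0.381 ] mid [ 0.5525 -0.3587] len 0.04664777561603468 ang -106.48006951618625
Ledge [ 0.5676 -0.3378] [ 0.5501 -0.331 ] mid [ 0.5588 -0.3344] len 0.018771916113477224 ang 158.84449505012049
pin [ 0.5593 -0.3602] [ 0.5446 -0.3529] mid [ 0.552  -0.3565] len 0.01643697660012995 ang 153.60286395867445
foot [ 0.6273 -0.3515] [ 0.5993 -0.4172] mid [ 0.6133 -0.3843] len 0.07141532333555589 ang -113.12602101164508
foot [ 0.6273 -0.3515] [ 0.5092 -0.301 ] mid [ 0.5683 -0.3262] len 0.12845127482117438 ang 156.8435341849612
```

Call:
servo_tool(
  increments=[
    [1,0.7,0.5,0,0.1],
    [1,1.28,0.97,0,0.14],
    [1,1.28,0.97,-0.7,0.14],
    [1,1.28,0.97,-1.5,0.14],
    [1,1.28,0.97,-2.3,0.14],
    [1,1.28,0.97,-3.0,0.14],
    [1,1.28,0.97,-3.46,0.14],
    [1,1.28,0.97,-3.46,0.14],
    [1,1.28,0.97,-3.46,0.14],
    [0.7,1.28,0.97,-3.46,0.14],
  ],
  grip_force=25,
)

```text
time: 4.07
eef_pos: [0.5536, -0.358, 0.0948]
tcp_rot: [0.981, -0.195, 0.001, 0.001]
contact_force: [0.3, 0.6, 0.9]
opening: 0.885
```

Call:
servo_tool(
  increments=[
    [0,0,0,0,0],
    [0,0,0,0,0],
    [0,0,0,0,0],
    [0,0,0,0,0],
    [0,0,0,0,0],
    [0,0,0,0,0],
    [0,0,0,0,0],
    [0,0,0,0,0],
    [0,0,0,0,0],
    [0,0,0,0,0],
  ],
  grip_force=25,
)

```text
time: 4.9
eef_pos: [0.5535, -0.3579, 0.0946]
tcp_rot: [0.981, -0.194, 0.001, 0.001]
contact_force: [0.4, 1.6, -0.7]
opening: 0.246
```

```bash
python3 - <<'E'
from h import *
s=ctrl.get_state();print(s["time"],s["eef_pos"],s["tcp_rot"],s["opening"],s["contact_force"])
p=ctrl.read_camera("wrist");q=ctrl.read_camera("side")
a=cv2.cvtColor(p["frame"],cv2.COLOR_RGB2BGR)[150:420,100:460]
b=cv2.cvtColor(q["frame"],cv2.COLOR_RGB2BGR)[110:245,240:420]
im=np.hstack([cv2.resize(a,(400,300)),cv2.resize(b,(400,300))]);cv2.imwrite("pics/g1.png",im)
E
```

```text
4.9 [ 0.55352485 -0.35793553  0.09463906] [ 9.80903137e-01 -1.94492583e-01  1.11568894e-03  6.52095989e-04] 0.24567001001264793 [ 0.41424524  1.63686127 -0.73713676]
```

View pics/g1.png

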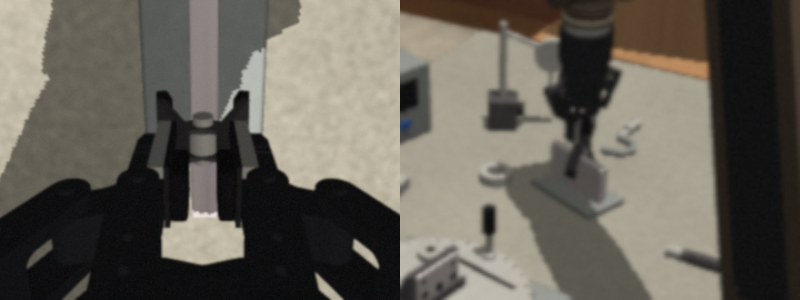

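The wrist view shows both handles between the pads at about (205,150), with the fingers stopped at 21 mm, so the clamp is squeezed. I'm lifting it.

Call:
servo_tool(
  increments=[
    [0,0,0,0.3,0],
    [0,0,0,1.0,0],
    [0,0,0,1.8,0],
    [0,0,0,2.7,0],
    [0,0,0,3.5,0],
    [0,0,0.5,4,1.3],
    [0,0,1.2,4,2.6],
    [0,0,2.0,4,3.9],
    [0,0,2.9,4,5.2],
    [0,0,3.7,4,6.5],
  ],
  grip_force=25,
)

```text
time: 5.83
eef_pos: [0.5533, -0.2084, 0.256]
tcp_rot: [0.996, 0.09, 0.002, 0.001]
contact_force: [0.7, -0.4, -0.9]
opening: 0.239
```

Call:
servo_tool(
  increments=[
    [0,0,0.6,0,1.3],
    [0,0,1.2,0,2.6],
    [0,-0.1,1.8,0,3.9],
    [0,-0.2,2.4,0,5.2],
    [0,-0.3,3.0,0,6.5],
    [0,-0.4,3.6,0,7.8],
    [0,-0.5,4.2,0,9.1],
    [0,-0.5,4.6,0,10.4],
    [0,-0.5,4.6,0,11.7],
    [0,-0.5,4.6,0,12.8],
  ],
  grip_force=25,
)

```text
time: 6.67
eef_pos: [0.5332, -0.0232, 0.2573]
tcp_rot: [0.794, 0.607, 0.002, -0.0]
contact_force: [1.0, 0.5, -1.8]
opening: 0.242
```

```bash
python3 - <<'E'
from h import *
np.set_printoptions(precision=4,suppress=True)
s=ctrl.get_state();print(s["time"],s["eef_pos"],s["tcp_rot"],s["opening"],s["contact_force"])
p=ctrl.read_camera("wrist");save(p,"w3")
for n,z in(("test_plate_mid",.102),("angle_plate",.075),("stage",.05),("post_a",.075)):
    for r in ctrl.landmark_of(p,n)[:3]: print(n,np.round(r["centre"],1),round(r["conf"],2),at_z(p,r["centre"],z))
np.savez("w3.npz",K=p["K"],extrinsics=p["extrinsics"])
cv2.imwrite("pics/w3b.png",cv2.resize(cv2.cvtColor(p["frame"],cv2.COLOR_RGB2BGR),(800,600),interpolation=cv2.INTER_CUBIC))
E
```

```text
6.6667 [ 0.5332 -0.0232  0.2573] [ 0.7945  0.6073  0.0024 -0.0001] 0.24237531863064626 [ 0.9638  0.4833 -1.8269]
test_plate_mid [118.8 282. ] 0.81 [0.5513 0.0359 0.102 ]
test_plate_mid [117.1 294.6] 0.66 [0.5615 0.0345 0.102 ]
angle_plate [116.7 284.5] 0.69 [0.5537 0.036  0.075 ]
stage [111.7 291.7] 0.63 [0.5615 0.0379 0.05  ]
post_a [228.1 296.1] 0.95 [ 0.5373 -0.0683  0.075 ]
post_a [106.6 407.1] 0.72 [0.6604 0.016  0.075 ]
post_a [112.9 292.8] 0.39 [0.5616 0.0373 0.075 ]
```

View pics/w3b.png

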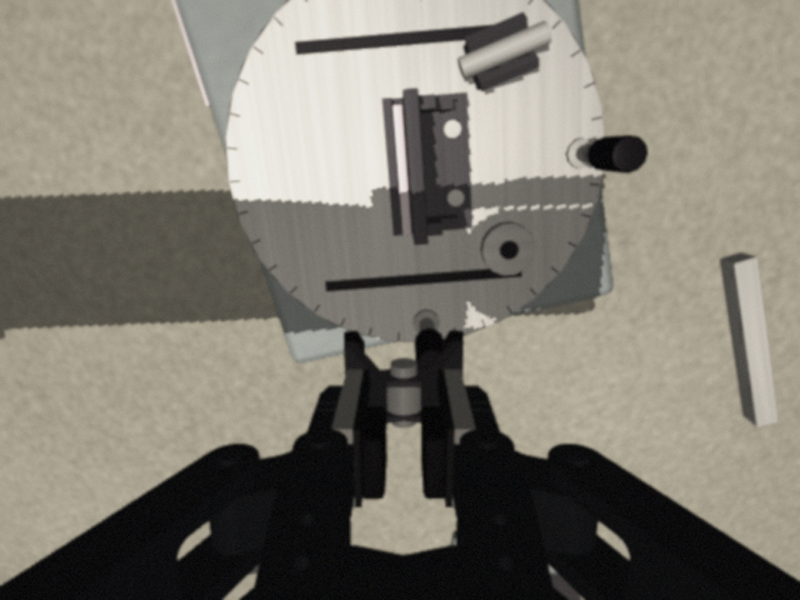

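```bash
python3 - <<'E'
from h import *
np.set_printoptions(precision=4,suppress=True)
p=dict(np.load("w3.npz"))
f=lambda x,y,z:at_z(p,(y*.7,x*.7),z)
def seg(a,b,n):
    d=b-a;print(n,a[:2],b[:2],"mid",((a+b)/2)[:2],"len",np.linalg.norm(d),"ang",np.degrees(np.arctan2(d[1],d[0])))
seg(f(404,90,.125),f(414,243,.125),"uprL")
seg(f(418,90,.125),f(428,243,.125),"uprR")
seg(f(392,104,.123),f(401,235,.123),"plateL")
seg(f(386,98,.087),f(397,235,.087),"lipL")
seg(f(575,153,.075),f(425,322,.075),"post feet")
seg(f(296,48,.075),f(525,30,.075),"groove");seg(f(327,287,.075),f(522,271,.075),"groove2")
# jaw/gripper: where will the pads' mid project? pin centre
print("pin",f(404,392,.257+.0187-.028))
# stage rim circle at z=.075
pts=np.array([f(x,y,.075)[:2] for x,y in((228,150),(240,242),(603,150),(600,200),(275,28),(560,305),(370,338),(255,70))])
A=np.c_[2*pts,np.ones(len(pts))];c=np.linalg.lstsq(A,(pts**2).sum(1),rcond=None)[0];print("rim",c[:2],np.sqrt(c[2]+c[:2]@c[:2]))
E
```

```text
uprL [0.5622 0.0743] [ 0.5471 -0.0026] mid [0.5547 0.0358] len 0.07829731223843375 ang -101.12157833639361
uprR [0.569  0.0724] [ 0.5545 -0.0046] mid [0.5618 0.0339] len 0.07834996031808988 ang -100.66866163837071
plateL [0.5546 0.0696] [0.5413 0.0033] mid [0.5479 0.0364] len 0.0676936963114758 ang -101.3357773149728
lipL [0.5523 0.0766] [ 0.5373 -0.0017] mid [0.5448 0.0374] len 0.07976004440177828 ang -100.80767982942672
post feet [0.6564 0.0166] [ 0.5393 -0.0659] mid [ 0.5979 -0.0247] len 0.14332570917822035 ang -144.809858205417
groove [0.5089 0.1177] [0.6399 0.092 ] mid [0.5744 0.1049] len 0.133547735806449 ang -11.090113412948392
groove2 [ 0.4825 -0.0249] [ 0.6101 -0.0483] mid [ 0.5463 -0.0366] len 0.12972735479945466 ang -10.390339562491205
pin [ 0.5338 -0.0283  0.2477]
rim [0.5588 0.026 ] 0.1181694384186619
```

Call:
servo_tool(
  increments=[
    [0,0.2,0.5,0,0.3],
    [0,0.4,1.0,0,0.6],
    [0,0.5,1.47,0,0.88],
    [0,0.5,1.47,0,0.88],
    [0,0.5,1.47,-0.5,0.88],
    [0,0.5,1.47,-1.0,0.88],
    [0,0.5,1.47,-1.5,0.88],
    [0,0.5,1.47,-1.8,0.88],
    [0,0.5,1.47,-1.8,0.88],
    [0,0.5,1.47,-1.8,0.88],
  ],
  grip_force=25,
)

```text
time: 7.75
eef_pos: [0.5531, 0.0338, 0.1843]
tcp_rot: [0.774, 0.633, 0.002, -0.001]
contact_force: [0.8, -0.1, -1.9]
opening: 0.243
```

```bash
python3 - <<'E'
from h import *
np.set_printoptions(precision=4,suppress=True)
s=ctrl.get_state();print(s["time"],s["eef_pos"],s["tcp_rot"],s["opening"],s["contact_force"])
p=ctrl.read_camera("wrist");q=ctrl.read_camera("side")
a=cv2.cvtColor(p["frame"],cv2.COLOR_RGB2BGR)[150:420,100:460]
b=cv2.cvtColor(q["frame"],cv2.COLOR_RGB2BGR)[150:285,170:350]
im=np.hstack([cv2.resize(a,(400,300)),cv2.resize(b,(400,300),interpolation=cv2.INTER_CUBIC)]);cv2.imwrite("pics/g2.png",im)
E
```

```text
7.75 [0.5531 0.0338 0.1843] [ 0.7741  0.6331  0.0017 -0.0008] 0.24347933745966013 [ 0.7854 -0.0836 -1.8778]
```

View pics/g2.png

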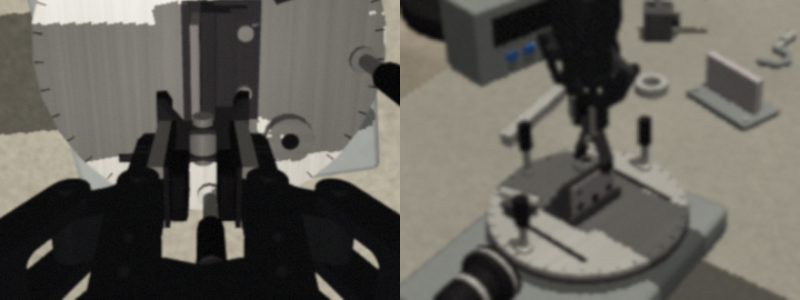

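The wrist view shows the clamp at column 203, centred over the plate and upright (about 190–212). The side view shows the jaws just above the plate. I'm going down.

Call:
servo_tool(
  increments=[
    [0,0,0,-0.15,0.1],
    [0,0,0,-0.3,0.1],
    [0,0,0.02,-0.45,0.1],
    [0,0,0.03,-0.6,0.1],
    [0,0,0.03,-0.7,0.1],
    [0,0,0.03,-0.78,0.1],
    [0,0,0.03,-0.78,0.1],
    [0,0,0.03,-0.78,0.1],
    [0,0,0.03,-0.78,0.1],
    [0,0,0.03,-0.78,0.1],
  ],
  grip_force=25,
)

```text
time: 8.68
eef_pos: [0.5547, 0.035, 0.1554]
tcp_rot: [0.771, 0.637, 0.003, 0.001]
contact_force: [0.0, -0.3, -1.1]
opening: 0.245
```

```bash
python3 - <<'E'
from h import *
np.set_printoptions(precision=4,suppress=True)
s=ctrl.get_state();print(s["time"],s["eef_pos"],s["tcp_rot"],s["opening"],s["contact_force"])
p=ctrl.read_camera("wrist");q=ctrl.read_camera("side")
a=cv2.cvtColor(p["frame"],cv2.COLOR_RGB2BGR)[150:420,100:460]
b=cv2.cvtColor(q["frame"],cv2.COLOR_RGB2BGR)[180:270,200:320]
im=np.hstack([cv2.resize(a,(400,300)),cv2.resize(b,(400,300),interpolation=cv2.INTER_CUBIC)]);cv2.imwrite("pics/g3.png",im)
E
```

```text
8.6833 [0.5547 0.035  0.1554] [0.7712 0.6366 0.0033 0.0008] 0.24502065845437632 [ 0.0215 -0.3348 -1.1252]
```

View pics/g3.png

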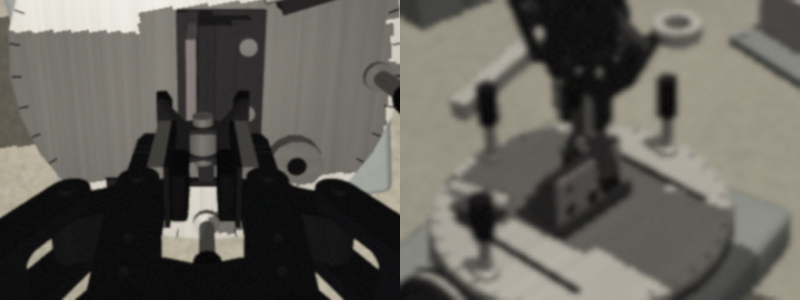

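Call:
servo_tool(
  increments=[
    [0,0,0,-0.1,0],
    [0,0,0,-0.15,0],
    [0,0,0,-0.15,0],
    [0.4,0,0,-0.15,0],
    [0.6,0,0,-0.15,0],
    [0.8,0,0,-0.15,0],
    [1,0,0,-0.15,0],
    [1,0,0,-0.15,0],
    [1,0,0,-0.15,0],
    [1,0,0,-0.15,0],
  ],
  grip_force=25,
)

```text
time: 9.62
eef_pos: [0.5548, 0.035, 0.1496]
tcp_rot: [0.771, 0.637, 0.003, 0.001]
contact_force: [0.3, 0.8, -0.8]
opening: 0.999
```

Call:
servo_tool(
  increments=[
    [1,0,0,0,0],
    [1,0,0,0,0],
    [1,0,0,0.3,0],
    [1,0,0,0.8,0],
    [1,0,0,1.5,0],
    [1,0,0,2.3,0],
    [1,0,-0.5,3,0],
    [1,0,-1,3,0],
    [1,0,-1.5,3,0],
    [1,0,-2,3,0],
  ],
  grip_force=25,
)

```text
time: 10.45
eef_pos: [0.5552, -0.0458, 0.272]
tcp_rot: [0.771, 0.637, 0.004, 0.002]
contact_force: [0.4, -1.3, -0.9]
opening: 1.002
```

```bash
python3 - <<'E'
from h import *
np.set_printoptions(precision=4,suppress=True)
s=ctrl.get_state();print(s["time"],s["eef_pos"],s["qpos"],s["opening"],s["contact_force"])
p=ctrl.read_camera("wrist");q=ctrl.read_camera("side");t=ctrl.read_camera("top");save(t,"t2")
np.savez("w4.npz",K=p["K"],extrinsics=p["extrinsics"]);np.savez("t.npz",K=t["K"],extrinsics=t["extrinsics"])
r=ctrl.masks_of(t,"instrument")
print([(x["conf"],x["extent"]) for x in r])
m=r[0]["region"];np.save("inst.npy",m)
for n,z in(("clamp_handles",.17),("clamp_jaws",.106),("test_plate_mid",.102),("post_a",.075)):
    for x in ctrl.landmark_of(p,n)[:3]: print(n,np.round(x["centre"],1),round(x["conf"],2),at_z(p,x["centre"],z))
a=cv2.cvtColor(p["frame"],cv2.COLOR_RGB2BGR)
b=cv2.cvtColor(q["frame"],cv2.COLOR_RGB2BGR)[170:278,200:344]
cv2.imwrite("pics/g4.png",np.vstack([np.hstack([cv2.resize(a[:300,:400],(400,300)),cv2.resize(b,(400,300),interpolation=cv2.INTER_CUBIC)]),cv2.resize(cv2.cvtColor(t["frame"],cv2.COLOR_RGB2BGR)[150:274,60:390],(800,300),interpolation=cv2.INTER_CUBIC)]))
E
```

```text
10.45 [ 0.5552 -0.0458  0.272 ] [-0.2665 -0.0091  1.8307  0.0046  1.3113 -0.0778] 1.0024632390409853 [ 0.3595 -1.2612 -0.8613]
[(0.75, [53.2, 154.9, 282.0, 264.7])]
clamp_handles [106.7 255.5] 0.82 [0.5536 0.0272 0.17  ]
clamp_jaws [105.8 260. ] 0.67 [0.5534 0.0276 0.106 ]
test_plate_mid [ 94.1 257.5] 0.9 [0.5531 0.0372 0.102 ]
post_a [ 96.3 379.9] 0.9 [0.6615 0.0152 0.075 ]
post_a [209.4 267.4] 0.67 [ 0.5386 -0.071   0.075 ]
```

View pics/g4.png

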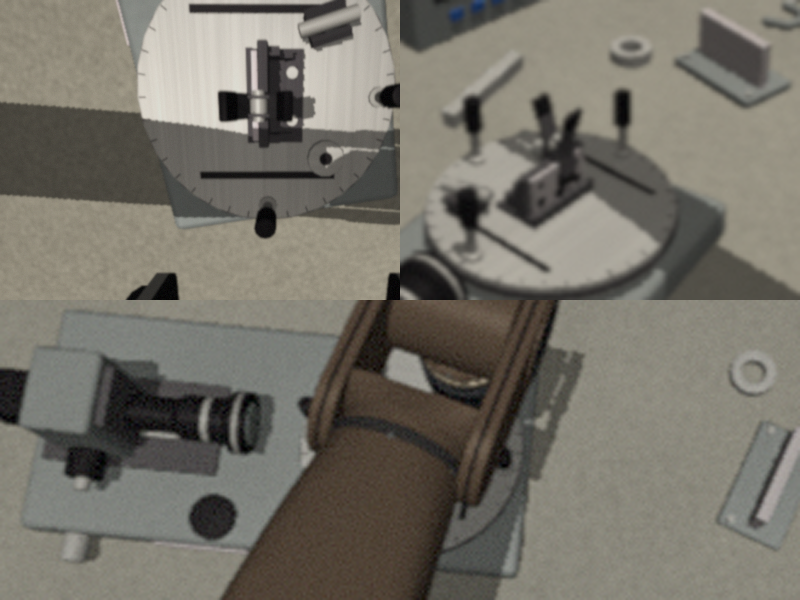

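```bash
python3 - <<'E'
from h import *
np.set_printoptions(precision=4,suppress=True)
t=dict(np.load("t.npz"))
C={"FL":(86.8,155),"NL":(70.3,244.3),"NR":(272.5,263.7),"FR":(282.4,173.5)}
W={k:at_z(t,(v[1],v[0]),.044)[:2] for k,v in C.items()}
print(W)
for a,b in(("FR","FL"),("NR","NL"),("NR","FR"),("NL","FL")):
    d=W[b]-W[a];print(a,b,np.linalg.norm(d),np.degrees(np.arctan2(d[1],d[0])))
# refine: line fits on edges of top0 gray
g=cv2.GaussianBlur(cv2.imread("pics/top0.png"),(0,0),1).astype(float).mean(2)
def edge(p,q,h=6):
    p=np.array(p,float);q=np.array(q,float);u=(q-p)/np.linalg.norm(q-p);n=np.array([-u[1],u[0]]);P=[]
    for s in np.linspace(.06,.94,60):
        c=p+(q-p)*s;o=np.arange(-h,h+.01,.25);X=c+o[:,None]*n
        v=cv2.remap(g.astype(np.float32),X[:,0].astype(np.float32)[None],X[:,1].astype(np.float32)[None],cv2.INTER_LINEAR)[0]
        k=np.argmax(abs(np.gradient(v)));P.append(X[k])
    l=cv2.fitLine(np.array(P,np.float32),cv2.DIST_HUBER,0,.01,.01).ravel()
    a=at_z(t,(l[3]-80*l[1],l[2]-80*l[0]),.044);b=at_z(t,(l[3]+80*l[1],l[2]+80*l[0]),.044);d=(b-a)
    print("edge",np.degrees(np.arctan2(d[1],d[0])),a,b)
edge(C["FR"],(110,156.4));edge(C["NR"],C["NL"]);edge(C["NR"],C["FR"])
p=dict(np.load("w4.npz"))
# stage axis from wrist w4: rim? posts feet
a=at_z(p,(206,267.5),.075)[:2];b=at_z(p,(97,376),.075)[:2];d=b-a;print("posts",a,b,np.linalg.norm(d),"axis",(a+b)/2+np.array([-d[1],d[0]])/2)
E
```

```text
{'FL': array([0.6898, 0.4418]), 'NL': array([0.4446, 0.4457]), 'NR': array([ 0.4287, -0.0821]), 'FR': array([ 0.6722, -0.0919])}
FR FL 0.5339750389213422 88.11037286837967
NR NL 0.5280892518031426 88.27628095905509
NR FR 0.24362824310106718 -2.3041832038487895
NL FL 0.24518572817000792 -0.9255739657296094
edge -92.63217949239079 [0.6953 0.3842 0.044 ] [ 0.6753 -0.0507  0.044 ]
edge -91.33748493554681 [0.4429 0.4011 0.044 ] [ 0.4332 -0.0149  0.044 ]
edge -2.1371449066545667 [ 0.3556 -0.083   0.044 ] [ 0.7878 -0.0992  0.044 ]
posts [ 0.5394 -0.0676] [0.6579 0.0153] 0.14455639048411942 axis [0.5572 0.0331]
```

The clamp is on: the wrist view shows it straddling both plates at (262,105), and the side view shows its handles up. The instrument's +y is at about 88°, so the stage needs about -81°. Next is post b, with the jaws tangential.

Call:
servo_tool(
  increments=[
    [1,0.3,0.15,0,1.4],
    [1,0.6,0.3,0,2.8],
    [1,0.9,0.5,0,4.2],
    [1,1.2,0.7,0,5.6],
    [1,1.5,0.9,0,7],
    [1,1.8,1.1,0,8.4],
    [1,2.1,1.3,0,9.8],
    [1,2.4,1.45,0,11.2],
    [1,2.55,1.52,0,12.6],
    [1,2.55,1.52,0,14],
  ],
  grip_force=25,
)

```text
time: 11.68
eef_pos: [0.6576, 0.0184, 0.2692]
tcp_rot: [0.262, 0.965, 0.004, -0.001]
contact_force: [0.3, 0.3, -0.8]
opening: 1.001
```

Call:
servo_tool(
  increments=[
    [1,0,0,0,1.4],
    [1,0,0,0,2.8],
    [1,0,0,0,4],
    [1,0,0,0,4],
    [1,0,0,-0.5,4],
    [1,0,0,-1,4],
    [1,0,0,-1.5,4],
    [1,0,0,-1.8,4],
    [1,0,0,-1.8,4],
    [1,0,0,-1.8,4],
  ],
  grip_force=25,
)

```text
time: 12.52
eef_pos: [0.6572, 0.0187, 0.1967]
tcp_rot: [0.091, 0.996, 0.003, -0.003]
contact_force: [0.4, -0.6, -0.3]
opening: 0.998
```

```bash
python3 - <<'E'
from h import *
np.set_printoptions(precision=4,suppress=True)
s=ctrl.get_state();print(s["time"],s["eef_pos"],s["tcp_rot"],s["qpos"],s["contact_force"])
p=ctrl.read_camera("wrist");np.savez("w5.npz",K=p["K"],extrinsics=p["extrinsics"])
for x in ctrl.landmark_of(p,"post_a")[:3]: print(np.round(x["centre"],1),round(x["conf"],2),at_z(p,x["centre"],.075))
for x in ctrl.masks_of(p,"post_a")[:3]: print(np.round(x["extent"],1),round(x["conf"],2))
cv2.imwrite("pics/g5.png",cv2.resize(cv2.cvtColor(p["frame"],cv2.COLOR_RGB2BGR),(800,600)))
E
```

```text
12.5167 [0.6572 0.0187 0.1967] [ 0.0909  0.9959  0.0033 -0.0029] [-0.1281  0.2793  1.6501  0.0067  1.2182 -1.5191] [ 0.3585 -0.5538 -0.317 ]
[206.2 280.4] 0.93 [0.6602 0.0167 0.075 ]
[ 66.3 426.2] 0.93 [0.5789 0.1353 0.075 ]
[ 63.4 131.8] 0.62 [ 0.5402 -0.0659  0.075 ]
[413.5  33.  501.   82.2] 0.7
[218.4  34.5 339.7  45.9] 0.64
[ 58.4  30.1 146.   75.5] 0.61
```

View pics/g5.png

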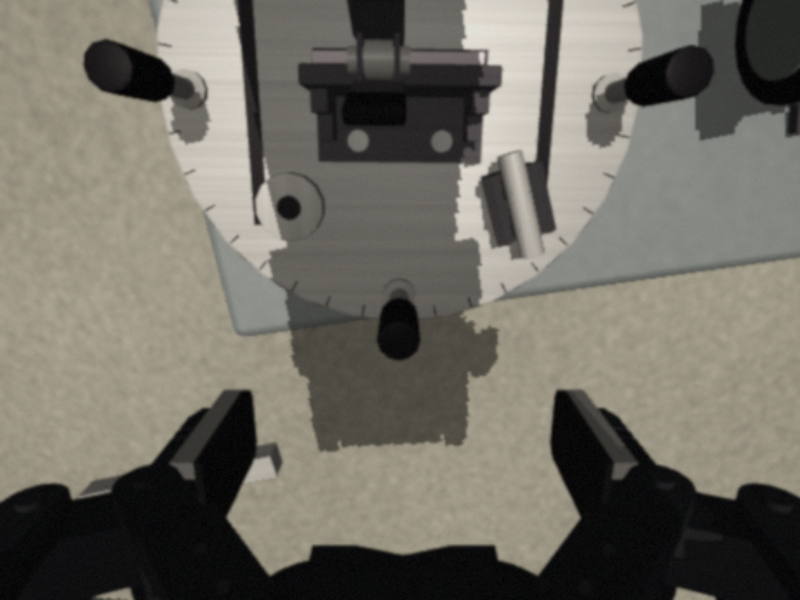

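Call:
servo_tool(
  increments=[
    [1,0.02,-0.08,-0.3,0],
    [1,0.02,-0.08,-0.9,0],
    [1,0.02,-0.08,-1.5,0],
    [1,0.02,-0.08,-2.0,0],
    [1,0.02,-0.08,-2.14,0],
    [1,0.02,-0.08,-2.14,0],
    [1,0.02,-0.08,-2.14,0],
    [0.5,0.02,-0.08,-2.14,0],
    [0.2,0.02,-0.08,-2.14,0],
    [0,0.02,-0.08,-2.14,0],
  ],
  grip_force=30,
)

```text
time: 13.5
eef_pos: [0.6604, 0.015, 0.1156]
tcp_rot: [0.091, 0.996, 0.003, 0.001]
contact_force: [0.4, 0.3, -0.7]
opening: 0.606
```

Call:
servo_tool(
  increments=[
    [0,0,0,0,0],
    [0,0,0,0,0],
    [0,0,0,0,0],
    [0,0,0,0,0],
    [0,0,0,0,0],
    [0,0,0,0,0],
    [0,0,0,0,0],
    [0,0,0,0,0],
    [0,0,0,0,0],
    [0,0,0,0,0],
  ],
  grip_force=30,
)

```text
time: 14.33
eef_pos: [0.661, 0.0151, 0.1166]
tcp_rot: [0.091, 0.996, 0.003, 0.002]
contact_force: [-1.0, 1.0, 5.4]
opening: 0.197
```

```bash
python3 - <<'E'
from h import *
np.set_printoptions(precision=4,suppress=True)
s=ctrl.get_state();print(s["time"],s["eef_pos"],s["tcp_rot"],s["opening"],s["contact_force"],s["wrist_torque"])
t=s["eef_pos"][:2]
for ax in((.558,.034),):
    r=t-ax;a0=np.degrees(np.arctan2(r[1],r[0]));R=np.hypot(*r);print(a0,R)
    for k in range(0,22):
        th=-4*k;a=np.radians(a0+th);d=(np.array(ax)+R*np.array([np.cos(a),np.sin(a)])-t)/.04
        print(th,d.round(3),round(th/5,2))
E
```

```text
14.3333 [0.661  0.0151 0.1166] [0.0907 0.9959 0.0031 0.0018] 0.1968471719618553 [-0.9737  0.9845  5.4214] [ 0.0821  0.1455 -0.1244]
-10.424518396464697 0.10471460484321839
0 [0. 0.] 0.0
-4 [-0.039 -0.178] -0.8
-8 [-0.091 -0.354] -1.6
-12 [-0.155 -0.525] -2.4
-16 [-0.23  -0.691] -3.2
-20 [-0.317 -0.852] -4.0
-24 [-0.415 -1.006] -4.8
-28 [-0.524 -1.153] -5.6
-32 [-0.642 -1.292] -6.4
-36 [-0.77  -1.423] -7.2
-40 [-0.907 -1.544] -8.0
-44 [-1.052 -1.656] -8.8
-48 [-1.204 -1.757] -9.6
-52 [-1.363 -1.847] -10.4
-56 [-1.528 -1.926] -11.2
-60 [-1.698 -1.993] -12.0
-64 [-1.872 -2.048] -12.8
-68 [-2.049 -2.091] -13.6
-72 [-2.23  -2.121] -14.4
-76 [-2.411 -2.139] -15.2
-80 [-2.594 -2.144] -16.0
-84 [-2.777 -2.136] -16.8
```

Call:
servo_tool(
  increments=[
    [0,-0.01,-0.09,0,-0.4],
    [0,-0.04,-0.18,0,-0.8],
    [0,-0.09,-0.35,0,-1.6],
    [0,-0.155,-0.525,0,-2.4],
    [0,-0.23,-0.69,0,-3.2],
    [0,-0.32,-0.85,0,-4],
    [0,-0.415,-1.0,0,-4.8],
    [0,-0.52,-1.15,0,-5.6],
    [0,-0.64,-1.29,0,-6.4],
    [0,-0.77,-1.42,0,-7.2],
  ],
  grip_force=30,
)

```text
time: 15.17
eef_pos: [0.6293, -0.0412, 0.1166]
tcp_rot: [0.395, 0.919, 0.003, 0.001]
contact_force: [-1.8, 3.3, 5.1]
opening: 0.193
```

```bash
cat > arc.py <<'E'
from h import *
import sys
np.set_printoptions(precision=4,suppress=True)
s=ctrl.get_state();q=s["tcp_rot"];print(s["time"],s["eef_pos"],s["opening"],s["contact_force"],s["wrist_torque"])
t=s["eef_pos"][:2];ax=np.array((.558,.034));r=t-ax;a0=np.degrees(np.arctan2(r[1],r[0]));R=.1035
yx=np.degrees(2*np.arctan2(q[1],q[0]));print("post angle",a0,"R",np.hypot(*r),"tool x",yx)
for th in map(float,sys.argv[1:]):
    a=np.radians(th);d=(ax+R*np.array([np.cos(a),np.sin(a)])-t)/.04
    print(th,d.round(3),round((th+180-yx)/5,2))
E
python3 arc.py -45 -50 -55 -60 -65 -70 -75 -80 -85 -92
```

```text
15.1667 [ 0.6293 -0.0412  0.1166] 0.1933880626065909 [-1.7648  3.287   5.128 ] [0.4088 0.4285 0.0223]
post angle -46.532836979631476 R 0.1035925631351874 tool x 133.41953316741072
-45.0 [0.048 0.05 ] 0.32
-50.0 [-0.118 -0.103] -0.68
-55.0 [-0.298 -0.24 ] -1.68
-60.0 [-0.488 -0.361] -2.68
-65.0 [-0.688 -0.465] -3.68
-70.0 [-0.897 -0.552] -4.68
-75.0 [-1.112 -0.62 ] -5.68
-80.0 [-1.332 -0.669] -6.68
-85.0 [-1.556 -0.698] -7.68
-92.0 [-1.872 -0.706] -9.08
```

Call:
servo_tool(
  increments=[
    [0,-0.12,-0.1,0,-0.7],
    [0,-0.3,-0.24,0,-1.7],
    [0,-0.49,-0.36,0,-2.7],
    [0,-0.69,-0.465,0,-3.7],
    [0,-0.9,-0.55,0,-4.7],
    [0,-1.11,-0.62,0,-5.7],
    [0,-1.33,-0.67,0,-6.7],
    [0,-1.56,-0.7,0,-7.7],
    [0,-1.72,-0.71,0,-8.4],
    [0,-1.87,-0.71,0,-9.1],
  ],
  grip_force=30,
)

```text
time: 16.0
eef_pos: [0.5537, -0.0691, 0.1166]
tcp_rot: [0.721, 0.693, 0.002, 0.002]
contact_force: [-1.6, 2.2, 3.7]
opening: 0.199
```

```bash
python3 arc.py -92 -90; python3 - <<'E'
from h import *
np.set_printoptions(precision=4,suppress=True)
p=ctrl.read_camera("wrist");t=ctrl.read_camera("top");save(p,"w6");save(t,"t6")
np.savez("w6.npz",K=p["K"],extrinsics=p["extrinsics"])
for q in(p,t):
  for n,z in(("post_a",.075),("lens_front",.1),("stage",.05),("test_plate_mid",.102),("clamp_handles",.17)):
    for x in ctrl.landmark_of(q,n)[:3]: print(n,np.round(x["centre"],1),round(x["conf"],2),at_z(q,x["centre"],z))
cv2.imwrite("pics/g6.png",cv2.resize(cv2.cvtColor(p["frame"],cv2.COLOR_RGB2BGR),(800,600),interpolation=cv2.INTER_CUBIC))
E
```

```text
16.0 [ 0.5537 -0.0691  0.1166] 0.19873761310118054 [-1.5647  2.1949  3.6563] [0.3331 0.1851 0.2014]
post angle -92.41489192996191 R 0.10320882824274939 tool x 87.793591018421
-92.0 [ 0.018 -0.008] 0.04
-90.0 [ 0.109 -0.01 ] 0.44
post_a [37.3 65. ] 0.86 [0.4563 0.0376 0.075 ]
post_a [ 34.5 497. ] 0.72 [0.6612 0.0312 0.075 ]
post_a [237.1 280.8] 0.62 [ 0.5545 -0.0676  0.075 ]
stage [ 42.8 284.7] 0.87 [0.5606 0.035  0.05  ]
post_a [166.9 234.6] 0.57 [0.6724 0.0341 0.075 ]
lens_front [200.2 164.6] 0.87 [0.5652 0.1996 0.1   ]
clamp_handles [202.8 221.2] 0.45 [0.5517 0.0456 0.17  ]
```

View pics/g6.png

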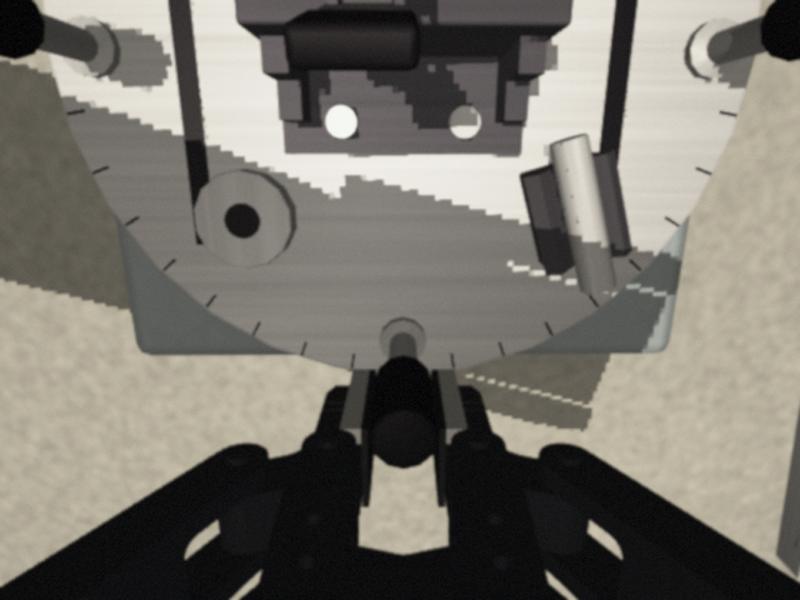

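```bash
python3 - <<'E'
from h import *
np.set_printoptions(precision=4,suppress=True)
p=dict(np.load("w6.npz"))
g=cv2.GaussianBlur(cv2.imread("pics/w6.png"),(0,0),.8).astype(np.float32).mean(2)
def pts(p0,q0,h=5,n=40):
    a=np.array(p0)*.7;b=np.array(q0)*.7;P=[]
    for s in np.linspace(0,1,n):
        c=a+(b-a)*s;o=np.arange(-h,h+.01,.25).astype(np.float32)
        v=cv2.remap(g,np.full((1,len(o)),c[0],np.float32),(c[1]+o)[None].astype(np.float32),cv2.INTER_LINEAR)[0]
        k=np.argmax(abs(np.gradient(v)));P.append((c[0],c[1]+o[k]))
    return P
def ang(P,z,n):
    W=np.array([at_z(p,(y,x),z)[:2] for x,y in P],np.float32)
    l=cv2.fitLine(W,cv2.DIST_HUBER,0,.01,.01).ravel();r=(W-l[2:])@[-l[1],l[0]]
    a=np.degrees(np.arctan2(l[1],l[0]));print(n,(a+90)%180-90,"rms mm",1e3*r.std())
ang(pts((160,353),(280,353))+pts((540,353),(640,352)),.044,"instrument edge top")
ang(pts((160,353),(280,353)),.044,"left part");ang(pts((540,353),(640,352)),.044,"right part")
ang(pts((295,155),(515,156)),.082,"angle plate foot")
ang(pts((245,25),(280,25))+pts((530,25),(565,25)),.125,"upright back top")
E
```

```text
instrument edge top -2.2347336 rms mm 0.3721047
left part -1.2999649 rms mm 0.21350287
right part -1.3243179 rms mm 0.25615287
angle plate foot -2.1243134 rms mm 0.38056606
upright back top -2.5848846 rms mm 0.7770385
```

Call:
servo_tool(
  increments=[
    [0,0,0,0,0],
    [0,0,0,0,0],
    [0,0,0,0,0],
    [0,0,0,0,0],
    [0,0,0,0,0],
    [0,0,0,0,0],
    [0,0,0,0,0],
    [0,0,0,0,0],
    [0,0,0,0,0],
    [0,0,0,0,0],
  ],
  grip_force=30,
)

```text
time: 17.43
eef_pos: [0.5543, -0.0691, 0.1166]
tcp_rot: [0.719, 0.695, 0.002, 0.002]
contact_force: [-2.0, 4.5, 4.5]
opening: 0.2
```

```bash
python3 arc.py; python3 - <<'E'
from h import *
np.set_printoptions(precision=4,suppress=True)
p=ctrl.read_camera("wrist");q=ctrl.read_camera("side");print(ctrl.get_state()["dq"])
P=[at_z(p,x["centre"],.075)[:2] for x in ctrl.landmark_of(p,"post_a")[:3]];print(P)
a=cv2.cvtColor(q["frame"],cv2.COLOR_RGB2BGR)[130:340,150:430]
cv2.imwrite("pics/g7.png",cv2.resize(a,(800,600),interpolation=cv2.INTER_CUBIC))
E
```

```text
17.4333 [ 0.5543 -0.0691  0.1166] 0.2003302347826763 [-1.9864  4.4536  4.5354] [0.3436 0.4624 0.2665]
post angle -92.05103656530443 R 0.10319777449481542 tool x 87.98197326502222
[-0.0014  0.0012  0.0014 -0.0006 -0.0012  0.0008]
[array([0.4571, 0.0379]), array([ 0.5562, -0.0674]), array([0.6606, 0.0325])]
```

View pics/g7.png

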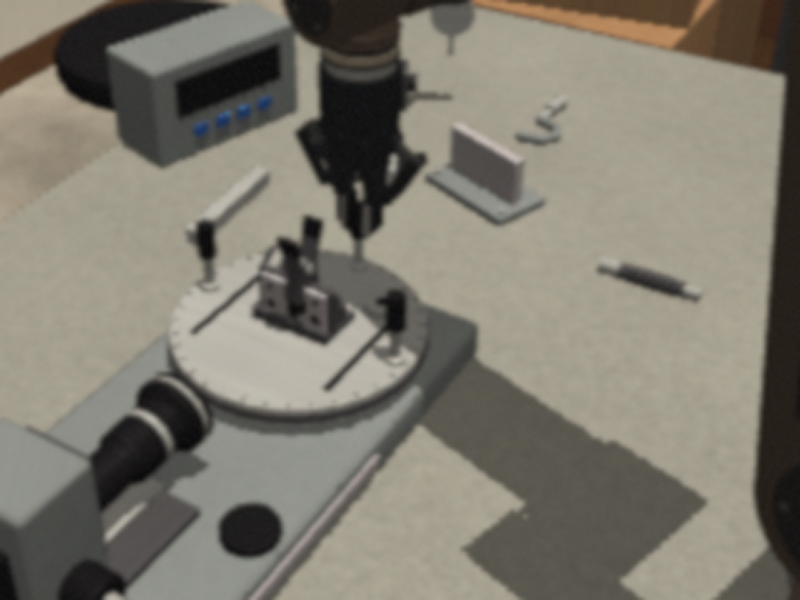

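```bash
python3 -c "
from plant import ctrl
print(ctrl.sign_off())"
```

```text
the job is handed in; nothing more can be done
None
```

I moved the clamp from its rail to the middle of the test plate and angle plate and let go of it. Then I turned the stage about -81° by post b. I handed the job in at about 17.5 s, still gripping the post with 30 N.

- **Clamp:** the last side picture shows its front jaw over the face of the test plate at mid-width, with the handles up.
- **Facing the lens:** the post positions put the test plate's facing direction at 88.2–88.5°. The back edge of the angle plate's foot gave 87.9°, and the instrument's axis came out at about 88° from several edges. A rougher line on the upright's top edge gave 87.4°, and fits to parts of the instrument's edge differed from the whole by about 1°, so the facing is good to about 1°.
- **Final state:** the arm was still, and the force on the tool was under 7 N. In the last side picture the bystanders in view showed no sign of having moved. I did not measure them again.

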